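# Surface pH check of an agar plate

## Task

Check the surface pH of the small agar plate: lift the lid off the dish and set it, right way up, fully down over the ring of the lid stand, then take the cordless probe out of its storage pot and hold it upright with its flat tip inside the ring marked on the gel, pressing lightly so that the spring-loaded shaft goes in about half of its travel. Touch the gel nowhere but inside that ring, keep the dish in its stand, do not tip the lid over, and leave the other things on the bench alone. Finish while still holding the probe there, for the reading to settle.

Things in the scene. Friction and masses are not known exactly. Their poses are not given: they have to be found in the camera images.
- dish_stand: Fixed turned aluminium stand for the dish: foot 76 mm across and 8 mm high, stem 24 mm thick, round plate 57 mm across whose top is 30 mm above the bench with a 2 mm lip round it. Origin: centre of its foot on the bench, z up.
- lid_stand: Fixed aluminium stand like the dish's, but ending in an open white plastic ring, 53 mm outside (51 mm at its top), top 42 mm above the bench. The lid fits over the ring (2 mm play each side) and rests on its top; its origin is then 33.5 mm above the stand's. Origin: centre of its foot (76 mm across) on the bench, z up.
- dish: Clear plastic dish, 54 mm across, 13.5 mm high, 45 g, loose within the lip of dish_stand (0.75 mm play). Filled with set cream agar gel, whose surface is 7.5 mm above the dish's origin; the inside is 51 mm across and the rim stands 6 mm over the gel. Origin: centre of its underside (30 mm above the bench), z up.
- lid: Loose clear lid on the dish, 60 mm across, 10 mm high, wall and top 1.5 mm, about 14 g; its skirt hangs outside the dish (1.5 mm play). Take it from above by the skirt, lightly (under 10 N). Origin: centre of the plane of its lower rim (35 mm above the bench at the start), z up; its top is 10 mm above that.
- spot (a point): Centre of the marked spot on the gel's surface, a black pen ring of 22 mm inside diameter drawn on the dish and seen through the lid; 11 mm from the dish's centre along the dish's x, 37.5 mm above the bench.
- pot: Fixed grey storage pot for the probe: round, 46 mm across (foot 72 mm, 10 mm high), rim 85 mm above the bench, bore 21 mm. Origin: centre of its foot on the bench, z up.
- probe: Loose cordless probe, about 105 g, upright in the pot. Round white head with ribbed black grip, 27 mm across (31 mm over the lowest 8 mm), 61 mm high: grasp here. Below: steel sleeve 16 mm across, 12 mm long; 10 mm gap; 16 mm collar; 12 mm shaft with flat tip 68 mm below the origin. Origin: centre of the head's underside, resting on the pot's rim (85 mm above the bench); z up along the probe.
- tip (a point): Centre of the probe's flat tip, 12 mm across; moves with the shaft.
- shaft (a joint): How far the spring-loaded shaft has been pushed into the guide sleeve, in m: 0 relaxed, 0.010 fully in (the gap closed). Spring: about 0.5 N to start moving, then 0.3 N more per mm.
- timer: Bystander: white kitchen-type timer, 64 x 64 x 18 mm, loose. Origin: centre of its underside.
- marker: Bystander: black and white marker pen, 132 mm long, 16 mm thick, lying loose along its y. Origin: its middle, at its underside.
- dropper: Bystander: brown dropper bottle, 31 mm across, 94 mm high, loose. Origin: centre of its underside.
- spare_dish: Bystander: large closed culture dish, 91 mm across, 14 mm high, loose. Origin: centre of its underside.

How it is judged:
On the way, in this order (a step that is already met when the one before it is completed fails the run):
1. the lid sits level and fully down on the lid stand, let go (z of lid in the frame of lid_stand between 0.0315 and 0.0355 m and horizontal distance between lid and lid_stand below 0.004 m and angle between the z axis of lid and the z axis of lid_stand, either way round below 0.06 rad and contact force between the fingers and lid below 0.05 N), for 0.2 s.
2. the probe is held with its tip clear above the pot (contact force between the fingers and probe above 1 N and z of tip in the frame of pot above 0.09 m), for 0.1 s.
At the end, for the whole second after the job is handed in: Lid on its stand, released: level to 0.06 rad, centred to 4 mm, fully down (origin 31.5 to 35.5 mm up). Probe in the fingers (1 N), still, upright to 0.10 rad, tip within 6 mm of the spot, shaft in 2 to 8 mm, 0.7 to 4.5 N on the dish. Dish in its stand (3 mm) (all of step 1 and contact force between the fingers and probe above 1 N and horizontal distance between tip and spot below 0.006 m and angle between probe's own z axis and vertical below 0.1 rad and value of joint shaft between 0.002 and 0.008 m and contact force between probe and dish between 0.7 and 4.5 N and linear speed of probe below 0.01 m/s and horizontal distance between dish and dish_stand below 0.003 m and z of dish in the frame of dish_stand below 0.032 m); the arm keeps its last pose, push and grip.
It fails at once if the probe presses on the dish with more than 10 N (contact force between probe and dish above 10 N).
It fails at once if the probe touches the dish or gel away from the ring (tip more than 9 mm from the spot's centre) (contact force between probe and dish above 0.2 N and horizontal distance between tip and spot above 0.009 m).
It fails at once if the lid is tipped by more than 0.6 rad (angle between lid's own z axis and vertical above 0.6 rad).
It fails at once if the dish is lifted or pushed out of its stand (5 mm) (horizontal distance between dish and dish_stand above 0.005 m or z of dish in the frame of dish_stand above 0.035 m).
It fails at once if the timer, marker, dropper bottle or spare dish is disturbed (15 mm) (distance of any of timer, marker, dropper, spare_dish from where it was at the start of the episode above 0.015 m).
It also fails if it takes over 66 s, if anything falls off the work surface, if the arm or the gripper's body presses on something with over 40 N, if the wrist force passes 120 N, or if a joint passes its speed limit or range.

## Robot

A 6-joint arm with a two-finger parallel gripper is mounted at the origin on a cart in front of the work surface, level with it; the furniture and walls round the work are solid. World frame = base frame: x ahead of the robot, y to its left, z up, the work surface at z = 0. Lengths are in m, angles in rad, forces in N, time in s.
With the tool pointing down it reaches from about 0.3 to 0.775 m from the base axis. Payload 14.6 kg.
Tool frame: the origin (TCP) lies midway between the tips of the shut fingers; the grasp point (between the pads) lies robot.tcp_to_grasp behind it (robot.tcp_to_grasp is the distance from the TCP to the grasp point, in m); z points along the fingers, y is the line along which they close (so a half turn about z gives the same grasp; the last joint's range is limited). The gripper opens to 94 mm and grips with 3 to 60 N. Pads are 16 mm wide; open, the fingers measure 119 mm over their backs; the gripper's body (75 mm by 177 mm) begins 78 mm behind the grasp point.
Start: joints at [-1.183, 0.3, 1.521, -0, 1.321, -0.067], TCP at [0.242, -0.494, 0.205] pointing down, gripper open.
Joint ranges: [-3.03, 3.03], [-0.79, 2.21], [0.23, 2.52], [-1.04, 4.18], [0, 3.07], [-2.55, 2.55]. Speed limits (rad/s): [2.22, 2.22, 2.57, 3.14, 3.14, 3.14].

## Interface

Orientations are given as [roll, pitch, yaw] about the fixed x, y, z axes, in that order (R = Rz(yaw) Ry(pitch) Rx(roll)).
In Python, from station import sensors, cams, robot gives the robot as it stands.
- The arm moves only by the tool servo_tool, never from a script. Its argument "rows" is a list of rows, each an object with "gripper": the closure, from 0 (fully open) to 1 (shut); "slide": the shift along the tool's x, y, z in mm, a list of three; "turn": the turn about the tool's z in rad. In form: [{"gripper": gripper, "slide": [tx, ty, tz], "turn": turn}, ...]. A call has 1 to 20 rows; each row shifts and turns the commanded pose from where the row before left it, along the tool's axes as they then stand; what a row does not reach is not made up. A row lasts 1/12 s, in which the tool goes at most 41.7 mm and 7.16 degrees, less where a joint would pass 70% of its speed; a pose out of reach is approached as far as the arm can. A call is refused whole if a number of a shift passes 41.7 or a number of a turn 0.125, either way. A call with a gripper value outside its range is refused whole. The fingers move at their own pace and stop on an object; "force" is the grip in N (left out, the last holds). Time passes only in rows, so rows that do not move let the fingers close. It gives the time, the measured TCP pose, the force, the opening and the grip force at its end, in the units of the state.
- sensors.observe(): the state, without advancing time (a new reading comes with each control period).
- cams.snapshot(name): name is "side" or "top" or "wrist"; returns a dict with "image" (480x640x3 uint8, blue, green, red), "depth" (480x640 float32, m along the optical axis (not along the pixel's ray), 0 where there is no reading), "fx", "fy", "cx", "cy" (pixels), "position" and "orientation" of the camera in the world; the wrist camera has in their place "mount" (4x4, takes a point from camera to tool coordinates, whose origin is the TCP and whose axes are the flange's). Camera axes: x right, y up, looking along -z (the intrinsics and any distortion apply to the point x, -y, -z); pixel columns grow to the right and rows downward; lengths in m; the calibration is good to about 2 mm. A picture is of the moment at which its call begins: read the wrist's pose just before it.
- robot.sign_off(): hands the job in; it is judged then, once.
The state is a dict: "time_s": time; "joints": joint angles; "joint_vel": joint speeds; "tau": joint torques, N m; "eef_pos": TCP position; "tcp_rot": TCP orientation; "ft_force": force on the tool from outside, world axes, zero at the start; "moment": the same for the moment, N m; "opening": finger opening in m; "gripper_force": force on a finger pad.
Only numpy, scipy, OpenCV 4.12 (cv2) and the standard library are available. Lean on these libraries where they do the work, as an engineer would, in place of code of your own. Each camera call takes 0.05 s, during which the arm holds its last target. There are 200 camera calls.

## Working session

There is one attempt and no reset: what is moved stays moved. The work goes in short steps, Python scripts to look and compute and a tool call to move; the robot and the scene stay as the last step left them, time stands still between calls to the robot, and variables do not carry over. Pictures are saved under pics/ and viewed, at most 10 in all, crops included, and the job is handed in when it is done.

Besides the shell and the picture viewer there is one more tool, called after "Call:" as name(argument=value, ...), one argument or row to a line, values as JSON. servo_tool: Moves the arm, as the interface text tells. Its arguments: {"type":"object","properties":{"rows":{"type":"array"},"force":{"type":"number"}},"required":["rows"]}

```bash
mkdir -p pics; cat > h.py <<'E'
import numpy as np, cv2
from scipy.spatial.transform import Rotation as R
from station import sensors, cams, robot
def snap(n,f):
    s=sensors.observe(); c=cams.snapshot(n); c['s']=s
    cv2.imwrite('pics/'+f,c['image']); np.save('pics/'+f+'.npy',c,allow_pickle=True); return c
def load(f): return np.load('pics/'+f+'.npy',allow_pickle=True).item()
def pose(c):
    if 'mount' in c:
        T=np.eye(4);T[:3,:3]=R.from_euler('xyz',c['s']['tcp_rot']).as_matrix();T[:3,3]=c['s']['eef_pos']
        T=T@np.array(c['mount']);return T[:3,:3],T[:3,3]
    o=np.array(c['orientation'])
    M=o if o.shape==(3,3) else (R.from_euler('xyz',o).as_matrix() if o.size==3 else R.from_quat(o).as_matrix())
    return M,np.array(c['position'])
def ray(c,u,v):
    M,p=pose(c); return p,M@np.array([(u-c['cx'])/c['fx'],-(v-c['cy'])/c['fy'],-1.])
def atz(c,u,v,z):
    p,d=ray(c,u,v); return p+d*(z-p[2])/d[2]
def dep(c,u,v):
    p,d=ray(c,u,v); return p+d*c['depth'][int(v),int(u)]
E
python3 - <<'E'
from h import *
s=sensors.observe();print(s,robot.tcp_to_grasp)
for n in('top','side'):
    c=snap(n,n+'0.png');print(n,{k:v for k,v in c.items() if k not in('image','depth','s')})
a=cv2.imread('pics/top0.png')
E
```

```text
{'time_s': 0.0, 'joints': array([-1.18261772e+00,  3.00460417e-01,  1.52154399e+00,  2.19905502e-06,
        1.32070736e+00, -6.66206960e-02]), 'joint_vel': array([-0.00031918, -0.00113764, -0.00143372, -0.00086868, -0.00027701,
       -0.00123573]), 'tau': array([ 2.17616471e-03, -5.31791389e+01, -3.52732801e+01,  7.08642486e-02,
        2.43728334e-02, -1.34745628e-04]), 'eef_pos': array([ 0.24149818, -0.49386679,  0.20490788]), 'tcp_rot': array([-3.14047617e+00, -7.66260595e-05,  4.54798712e-01]), 'ft_force': array([ 0.64380963,  0.16016838, -0.43879717]), 'moment': array([0.01817691, 0.0128345 , 0.00600224]), 'gripper_force': 0.0, 'opening': 0.09398552593108478} 0.0188
top {'fx': 597.3347704303549, 'fy': 597.3347704303549, 'cx': 323.2953684273134, 'cy': 224.7460950727564, 'position': array([ 0.30739076, -0.01696475,  1.17349252]), 'orientation': array([ 2.11979804e-01, -1.41253929e-03, -1.55252236e+00])}
side {'fx': 481.72027274017086, 'fy': 481.72027274017086, 'cx': 314.0302553157463, 'cy': 241.72919018469375, 'position': array([ 0.47017668, -0.74804402,  0.55521752]), 'orientation': array([ 1.01065594, -0.01942237, -0.05626911])}
```

View pics/top0.png

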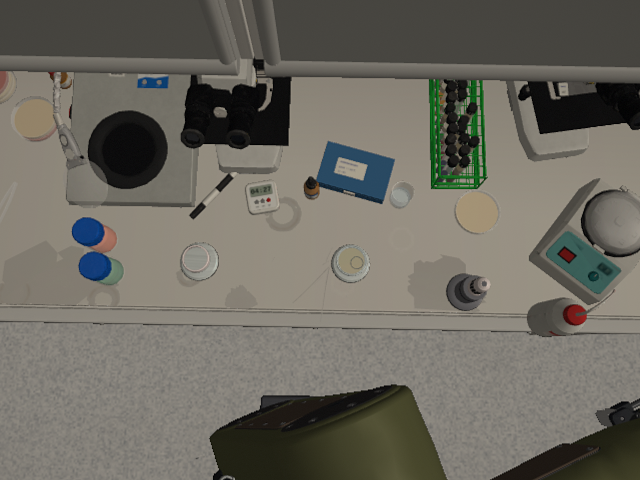

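View pics/side0.png

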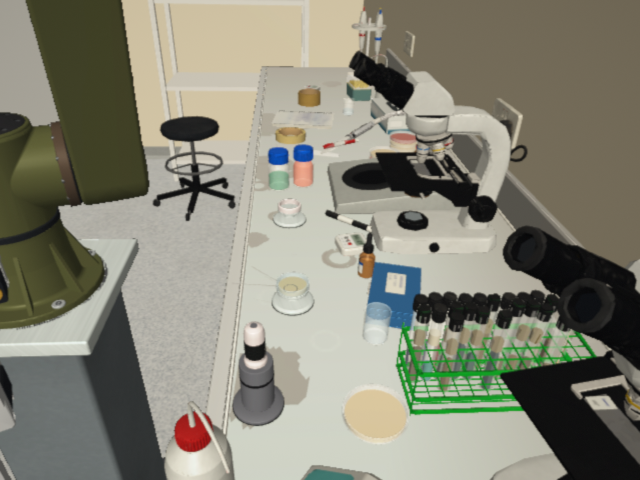

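The top view shows the lid stand at about (199,260), the dish with lid and spot ring at about (351,262), and the pot at about (467,291) with the probe head at (481,284). I'll enlarge these three.

```bash
python3 - <<'E'
from h import *
c=load('top0.png');a=c['image']
cr=[cv2.resize(a[y:y+52,x:x+52],None,fx=5,fy=5,interpolation=cv2.INTER_CUBIC) for x,y in((174,236),(326,236),(444,264))]
cv2.imwrite('pics/crop1.png',np.hstack(cr))
print('lidstand',atz(c,199,260,.042),'foot',atz(c,199,262,.004));print('dish',atz(c,351,261,.045));print('pot',atz(c,467,291,.005),'head',atz(c,482,283,.146))
E
```

```text
lidstand [0.47751107 0.22233024 0.042     ] foot [0.47923736 0.23011915 0.004     ]
dish [ 0.48049515 -0.06825586  0.045     ]
pot [ 0.43160439 -0.29733247  0.005     ] head [ 0.43088153 -0.28981106  0.146     ]
```

View pics/crop1.png

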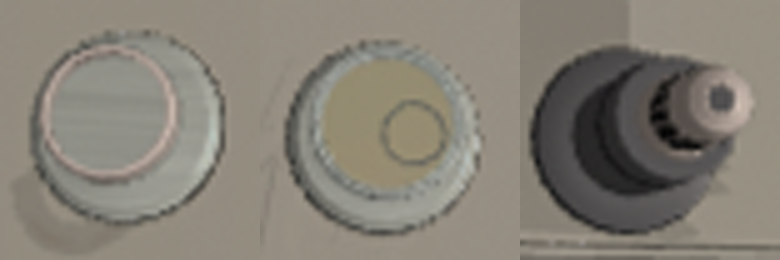

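The crop puts the ring of the lid stand at (196,258.4), the lid at (351.2,261.2), the spot at (356.8,262.4), and the probe head top at (484.4,283.4). I'll turn the tool to yaw 0 and go above the dish.

Call:
servo_tool(
  rows=[
    {"gripper": 0, "slide": [0, 0, 0], "turn": 0.114},
    {"gripper": 0, "slide": [0, 0, 0], "turn": 0.114},
    {"gripper": 0, "slide": [0, 0, 0], "turn": 0.114},
    {"gripper": 0, "slide": [0, 0, 0], "turn": 0.113},
    {"gripper": 0, "slide": [15, -26.5, 0], "turn": 0},
    {"gripper": 0, "slide": [15, -26.5, 0], "turn": 0},
    {"gripper": 0, "slide": [15, -26.5, 0], "turn": 0},
    {"gripper": 0, "slide": [15, -26.5, 0], "turn": 0},
    {"gripper": 0, "slide": [15, -26.5, 0], "turn": 0},
    {"gripper": 0, "slide": [15, -26.5, 0], "turn": 0},
    {"gripper": 0, "slide": [15, -26.5, 0], "turn": 0},
    {"gripper": 0, "slide": [15, -26.5, 0], "turn": 0},
    {"gripper": 0, "slide": [15, -26.5, 0], "turn": 0},
    {"gripper": 0, "slide": [15, -26.5, 0], "turn": 0},
    {"gripper": 0, "slide": [15, -26.5, 0], "turn": 0},
    {"gripper": 0, "slide": [15, -26.5, 0], "turn": 0},
    {"gripper": 0, "slide": [15, -26.5, 0], "turn": 0},
    {"gripper": 0, "slide": [15, -26.5, 0], "turn": 0},
    {"gripper": 0, "slide": [15, -26.5, 0], "turn": 0},
    {"gripper": 0, "slide": [15, -26.5, 0], "turn": 0},
  ],
)

```text
time_s: 1.77
eef_pos: [0.4821, -0.0686, 0.2053]
tcp_rot: [-3.141, 0.0, -0.0]
ft_force: [0.8, -0.2, 0.8]
opening: 0.0941
gripper_force: 0.0
```

Call:
servo_tool(
  rows=[
    {"gripper": 0, "slide": [0, 0, 0], "turn": 0},
    {"gripper": 0, "slide": [0, 0, 0], "turn": 0},
    {"gripper": 0, "slide": [0, 0, 0], "turn": 0},
  ],
)

```text
time_s: 2.02
eef_pos: [0.4814, -0.0704, 0.2052]
tcp_rot: [3.142, 0.001, 0.0]
ft_force: [0.3, -0.4, 1.1]
opening: 0.0939
gripper_force: 0.0
```

```bash
python3 - <<'E'
from h import *
c=load('top0.png')
print('lidstand',atz(c,196,258.4,.042),'foot',atz(c,199.6,261.4,.006));print('dish',atz(c,351.2,261.2,.045),'spot',atz(c,356.8,262.4,.0375));print('pot',atz(c,466.4,292,.005),'head',atz(c,484.4,283.4,.146))
w=snap('wrist','w1.png');print(w['s'],w['mount'],w['fx'],w['cx'],w['cy'])
E
```

```text
lidstand [0.48049484 0.22826086 0.042     ] foot [0.48015882 0.22858769 0.006     ]
dish [ 0.48011699 -0.06864061  0.045     ] spot [ 0.47913812 -0.07975139  0.0375    ]
pot [ 0.42962886 -0.29609653  0.005     ] head [ 0.43026643 -0.29392294  0.146     ]
{'time_s': 2.0167, 'joints': array([-2.20395610e-01,  1.58683171e-01,  1.69514753e+00, -1.75431660e-04,
        1.28844000e+00,  1.35035817e+00]), 'joint_vel': array([-0.01983339, -0.00653362,  0.00388767,  0.00094069, -0.00017452,
       -0.00028065]), 'tau': array([  1.36784345, -44.15529013, -35.16996503,   0.07371678,
        -0.07378874,   0.05803299]), 'eef_pos': array([ 0.48137746, -0.0703848 ,  0.20518924]), 'tcp_rot': array([3.14157654e+00, 6.98478923e-04, 9.14788529e-05]), 'ft_force': array([ 0.33895363, -0.40523358,  1.10492097]), 'moment': array([ 0.03944251, -0.0030394 , -0.04674221]), 'gripper_force': 0.0, 'opening': 0.09388188090688378} [[-6.12851435e-04  9.64834739e-01  2.62856523e-01  7.70914544e-02]
 [ 9.99999540e-01  3.97477531e-04  8.72533125e-04  1.31108643e-05]
 [ 7.37370708e-04  2.62856937e-01 -9.64834539e-01 -1.77981789e-01]
 [ 0.00000000e+00  0.00000000e+00  0.00000000e+00  1.00000000e+00]] 397.3362721175473 319.15247020678737 245.07068225743862
```

View pics/w1.png

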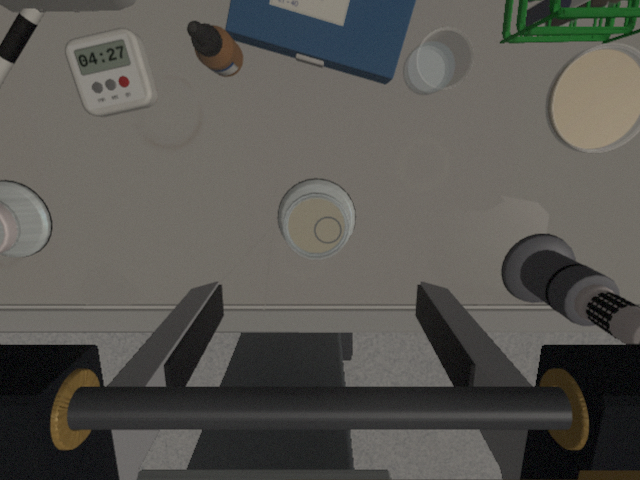

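The wrist picture shows the dish at (317,222) with the spot ring at (328,230). I'll crop for exact centres.

```bash
python3 - <<'E'
from h import *
c=load('w1.png')
cv2.imwrite('pics/crop2.png',cv2.resize(c['image'][170:270,265:370],None,fx=6,fy=6,interpolation=cv2.INTER_CUBIC))
E
```

```text
(no output)
```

View pics/crop2.png

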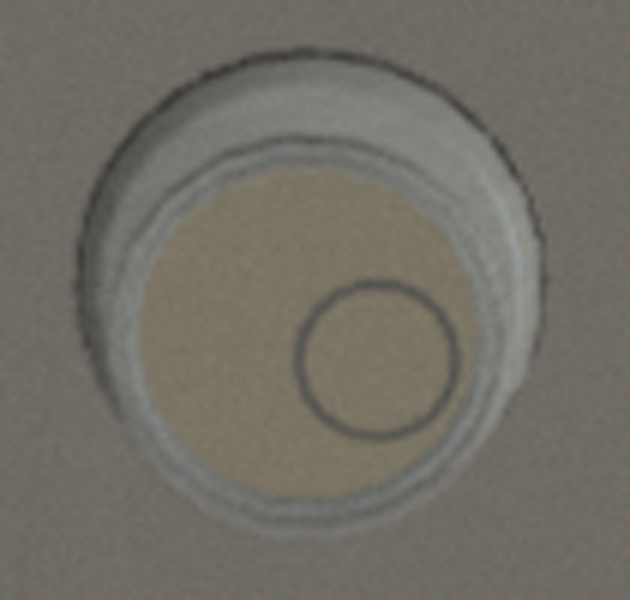

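In the crop the gel disc is centred at (309,331), the spot at (378,360) and the lid at (307,336).

```bash
python3 - <<'E'
from h import *
c=load('w1.png');f=lambda u,v,z:atz(c,265+u/6,170+v/6,z).round(4)
print('gel',f(309,331,.0375),'spot',f(378,360,.0375),'lid',f(307,336,.045), 'foot', f(311,275,.008), c['s']['eef_pos'])
E
```

```text
gel [ 0.4825 -0.0677  0.0375] spot [ 0.4781 -0.078   0.0375] lid [ 0.4834 -0.0675  0.045 ] foot [ 0.4852 -0.0679  0.008 ] [ 0.48137746 -0.0703848   0.20518924]
```

Call:
servo_tool(
  rows=[
    {"gripper": 0, "slide": [1, -2, 20], "turn": 0},
    {"gripper": 0, "slide": [0, 0, 20], "turn": 0},
    {"gripper": 0, "slide": [0, 0, 20], "turn": 0},
    {"gripper": 0, "slide": [0, 0, 20], "turn": 0},
    {"gripper": 0, "slide": [0, 0, 20], "turn": 0},
    {"gripper": 0, "slide": [0, 0, 20], "turn": 0},
    {"gripper": 0, "slide": [0, 0, 20], "turn": 0},
    {"gripper": 0, "slide": [0, 0, 15], "turn": 0},
    {"gripper": 0, "slide": [0, 0, 15], "turn": 0},
    {"gripper": 0, "slide": [0, 0, 10], "turn": 0},
    {"gripper": 0, "slide": [0, 0, 0], "turn": 0},
    {"gripper": 0, "slide": [0, 0, 0], "turn": 0},
    {"gripper": 0, "slide": [0, 0, 0], "turn": 0},
  ],
)

```text
time_s: 3.15
eef_pos: [0.4831, -0.0685, 0.0263]
tcp_rot: [3.141, -0.001, -0.001]
ft_force: [0.3, -0.2, 1.0]
opening: 0.0939
gripper_force: 0.0
```

Call:
servo_tool(
  rows=[
    {"gripper": 0.2, "slide": [0, 0, 0], "turn": 0},
    {"gripper": 0.3, "slide": [0, 0, 0], "turn": 0},
    {"gripper": 0.5, "slide": [0, 0, 0], "turn": 0},
    {"gripper": 0.5, "slide": [0, 0, 0], "turn": 0},
    {"gripper": 0.5, "slide": [0, 0, 0], "turn": 0},
    {"gripper": 0.5, "slide": [0, 0, 0], "turn": 0},
    {"gripper": 0.5, "slide": [0, 0, 0], "turn": 0},
    {"gripper": 0.5, "slide": [0, 0, 0], "turn": 0},
    {"gripper": 0.5, "slide": [0, 0, 0], "turn": 0},
    {"gripper": 0.5, "slide": [0, 0, 0], "turn": 0},
  ],
  force=5,
)

```text
time_s: 3.98
eef_pos: [0.4827, -0.0681, 0.0255]
tcp_rot: [3.142, -0.0, -0.0]
ft_force: [0.1, 0.1, 2.1]
opening: 0.0603
gripper_force: 5.0
```

Call:
servo_tool(
  rows=[
    {"gripper": 0.5, "slide": [0, 0, -4], "turn": 0},
    {"gripper": 0.5, "slide": [0, 0, -6], "turn": 0},
    {"gripper": 0.5, "slide": [0, 0, -10], "turn": 0},
    {"gripper": 0.5, "slide": [0, 0, -15], "turn": 0},
    {"gripper": 0.5, "slide": [0, 0, -15], "turn": 0},
    {"gripper": 0.5, "slide": [0, 0, -15], "turn": 0},
    {"gripper": 0.5, "slide": [0, 0, -15], "turn": 0},
    {"gripper": 0.5, "slide": [0, -5, -10], "turn": 0},
    {"gripper": 0.5, "slide": [-2, -10, -5], "turn": 0},
    {"gripper": 0.5, "slide": [-3, -15, 0], "turn": 0},
    {"gripper": 0.5, "slide": [-5, -20, 0], "turn": 0},
    {"gripper": 0.5, "slide": [-5, -25, 0], "turn": 0},
    {"gripper": 0.5, "slide": [-5, -25, 0], "turn": 0},
    {"gripper": 0.5, "slide": [-5, -25, 0], "turn": 0},
    {"gripper": 0.5, "slide": [-5, -25, 0], "turn": 0},
    {"gripper": 0.5, "slide": [-5, -25, 0], "turn": 0},
    {"gripper": 0.5, "slide": [-5, -25, 0], "turn": 0},
    {"gripper": 0.5, "slide": [-5, -25, 0], "turn": 0},
    {"gripper": 0.5, "slide": [-5, -25, 0], "turn": 0},
    {"gripper": 0.5, "slide": [-5, -20, 0], "turn": 0},
  ],
)

```text
time_s: 5.65
eef_pos: [0.4265, 0.204, 0.1203]
tcp_rot: [3.142, 0.001, 0.001]
ft_force: [0.2, -0.4, 0.2]
opening: 0.0605
gripper_force: 5.0
```

Call:
servo_tool(
  rows=[
    {"gripper": 0.5, "slide": [0, -15, 0], "turn": 0},
    {"gripper": 0.5, "slide": [0, -10, 0], "turn": 0},
    {"gripper": 0.5, "slide": [0, 0, 0], "turn": 0},
    {"gripper": 0.5, "slide": [0, 0, 0], "turn": 0},
    {"gripper": 0.5, "slide": [0, 0, 0], "turn": 0},
    {"gripper": 0.5, "slide": [0, 0, 0], "turn": 0},
  ],
)

```text
time_s: 6.15
eef_pos: [0.4278, 0.2262, 0.1204]
tcp_rot: [3.141, 0.0, -0.001]
ft_force: [0.5, 0.8, -0.1]
opening: 0.0603
gripper_force: 5.0
```

```bash
python3 - <<'E'
from h import *
w=snap('wrist','w2.png');print(w['s']['eef_pos'],w['s']['tcp_rot'],w['s']['opening'])
cv2.imwrite('pics/w2c.png',cv2.resize(w['image'][110:410,210:430],None,fx=2,fy=2,interpolation=cv2.INTER_CUBIC)[:600])
E
```

```text
[0.42779593 0.22615673 0.12040661] [ 3.14145270e+00  1.86658622e-04 -1.20021828e-03] 0.06029988452335797
```

View pics/w2c.png

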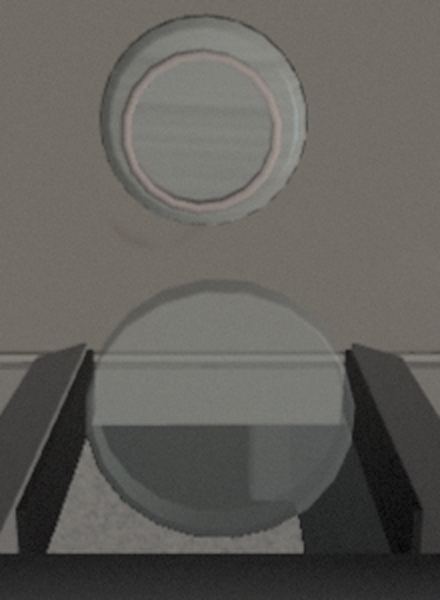

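The picture shows the lid held level, with its top disc from v = 293 to 537 and u = 90 to 353 in the crop. The ring centre is at (201.5,130).

```bash
python3 - <<'E'
from h import *
c=load('w2.png');f=lambda u,v,z:atz(c,210+u/2,110+v/2,z)
print('ring',f(201.5,130,.042),'ring edges',f(201,50,.042),f(201,210,.042),f(122,130,.042),f(281,130,.042))
print('foot',f(204,118,.008))
for a,b,z in((293,537,.140),):
  p,q=f(220,a,z),f(220,b,z);print('lid',(p+q)/2,p-q)
p=f(220,280,.130);print('lower rim near',p)
print(f(90,410,.14),f(353,410,.14))
d=load('w1.png');
E
```

```text
ring [0.48137648 0.23163446 0.042     ] ring edges [0.50597467 0.23160848 0.042     ] [0.45545586 0.23198947 0.042     ] [0.48142109 0.2570011  0.042     ] [0.48133187 0.20627081 0.042     ]
foot [0.48252425 0.23144007 0.008     ]
lid [0.42782695 0.22594223 0.14      ] [ 5.79618947e-02 -7.25947904e-05  0.00000000e+00]
lower rim near [0.45676268 0.22589137 0.13      ]
[0.43032995 0.25414941 0.14      ] [0.43024251 0.19708408 0.14      ]
```

Call:
servo_tool(
  rows=[
    {"gripper": 0.5, "slide": [5, -0.5, 3], "turn": 0},
    {"gripper": 0.5, "slide": [8, -1, 8], "turn": 0},
    {"gripper": 0.5, "slide": [10, -1, 12], "turn": 0},
    {"gripper": 0.5, "slide": [10, -1, 12], "turn": 0},
    {"gripper": 0.5, "slide": [10, -1, 12], "turn": 0},
    {"gripper": 0.5, "slide": [6, -1, 12], "turn": 0},
    {"gripper": 0.5, "slide": [4, 0, 8], "turn": 0},
    {"gripper": 0.5, "slide": [0, 0, 3], "turn": 0},
    {"gripper": 0.5, "slide": [0, 0, 0], "turn": 0},
    {"gripper": 0.5, "slide": [0, 0, 0], "turn": 0},
    {"gripper": 0.5, "slide": [0, 0, 0], "turn": 0},
    {"gripper": 0.5, "slide": [0, 0, 0], "turn": 0},
  ],
)

```text
time_s: 7.2
eef_pos: [0.4809, 0.2325, 0.0512]
tcp_rot: [-3.141, -0.001, -0.0]
ft_force: [0.3, -0.1, -0.0]
opening: 0.0606
gripper_force: 5.0
```

```bash
python3 - <<'E'
from h import *
w=snap('wrist','w3.png');print(w['s']['eef_pos'],w['s']['tcp_rot'],w['s']['opening'])
cv2.imwrite('pics/w3c.png',cv2.resize(w['image'][220:395,220:420],None,fx=3.4,fy=3.4,interpolation=cv2.INTER_CUBIC)[:600])
E
```

```text
[0.48087117 0.23249108 0.05115414] [-3.14115854e+00 -1.02658932e-03 -1.02552043e-04] 0.060580457237775415
```

View pics/w3c.png

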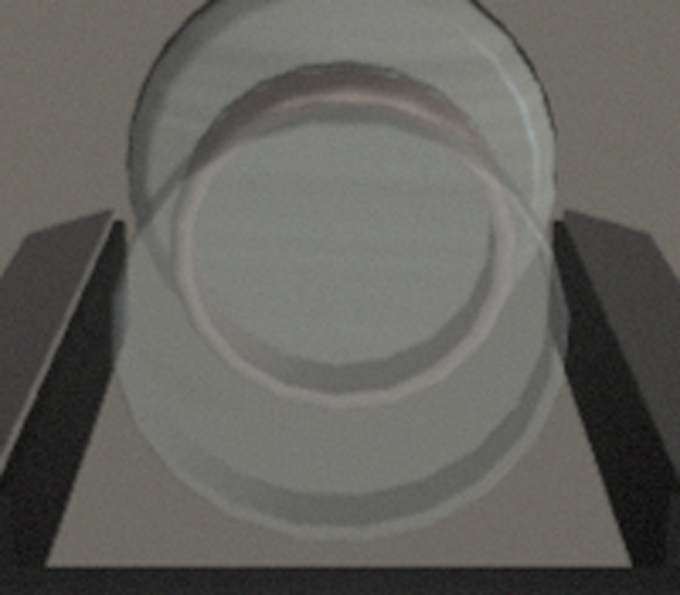

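Through the clear lid I see the ring at u 174 to 515, v 90 to 408 in the crop. The lid spans u 113 to 570, with its top from about v = 104 to 538.

```bash
python3 - <<'E'
from h import *
c=load('w3.png');f=lambda u,v,z:atz(c,220+u/3.4,220+v/3.4,z)
m=lambda a,b,z,k=0:(f(*a,z)+f(*b,z))/2
z=.051-.0255
print('ring x',m((344,90),(344,408),.042),f(344,90,.042)-f(344,408,.042),'y',m((174,245),(515,245),.042))
print('lid top far edge',f(341,538,z+.045), 'near top edge',f(341,125,z+.045),'near low',f(341,104,z+.035),'y',m((113,330),(570,330),z+.042))
E
```

```text
ring x [0.48095072 0.23164379 0.042     ] [5.06406826e-02 3.13134859e-05 0.00000000e+00] y [0.48242257 0.23157453 0.042     ]
lid top far edge [0.45189271 0.23213428 0.0705    ] near top edge [0.50965776 0.23213641 0.0705    ] near low [0.50947496 0.23212038 0.0605    ] y [0.48081708 0.23207175 0.0675    ]
```

Call:
servo_tool(
  rows=[
    {"gripper": 0.5, "slide": [0, 0.5, 4], "turn": 0},
    {"gripper": 0.5, "slide": [0, 0, 4], "turn": 0},
    {"gripper": 0.5, "slide": [0, 0, 4], "turn": 0},
    {"gripper": 0.5, "slide": [0, 0, 4], "turn": 0},
    {"gripper": 0.5, "slide": [0, 0, 3], "turn": 0},
    {"gripper": 0.5, "slide": [0, 0, 3], "turn": 0},
    {"gripper": 0.5, "slide": [0, 0, 2], "turn": 0},
    {"gripper": 0.5, "slide": [0, 0, 1], "turn": 0},
    {"gripper": 0.5, "slide": [0, 0, 0.5], "turn": 0},
    {"gripper": 0.5, "slide": [0, 0, 0], "turn": 0},
    {"gripper": 0.5, "slide": [0, 0, 0], "turn": 0},
  ],
)

```text
time_s: 8.17
eef_pos: [0.4808, 0.2319, 0.0251]
tcp_rot: [-3.142, -0.0, -0.0]
ft_force: [-0.0, 1.3, 0.5]
opening: 0.0607
gripper_force: 5.0
```

Call:
servo_tool(
  rows=[
    {"gripper": 0.5, "slide": [0, 0, 0.5], "turn": 0},
    {"gripper": 0.5, "slide": [0, 0, 0.5], "turn": 0},
    {"gripper": 0.5, "slide": [0, 0, 0], "turn": 0},
    {"gripper": 0.5, "slide": [0, 0, 0], "turn": 0},
  ],
)

```text
time_s: 8.5
eef_pos: [0.4808, 0.2319, 0.024]
tcp_rot: [-3.142, -0.0, -0.0]
ft_force: [-0.3, 0.6, 1.0]
opening: 0.0604
gripper_force: 5.0
```

Call:
servo_tool(
  rows=[
    {"gripper": 0.3, "slide": [0, 0, 0], "turn": 0},
    {"gripper": 0.2, "slide": [0, 0, 0], "turn": 0},
    {"gripper": 0, "slide": [0, 0, 0], "turn": 0},
    {"gripper": 0, "slide": [0, 0, 0], "turn": 0},
    {"gripper": 0, "slide": [0, 0, 0], "turn": 0},
    {"gripper": 0, "slide": [0, 0, 0], "turn": 0},
    {"gripper": 0, "slide": [0, 0, -10], "turn": 0},
    {"gripper": 0, "slide": [0, 0, -20], "turn": 0},
    {"gripper": 0, "slide": [0, 0, -30], "turn": 0},
    {"gripper": 0, "slide": [-5, 0, -30], "turn": 0},
    {"gripper": 0, "slide": [-15, 0, -30], "turn": 0},
    {"gripper": 0, "slide": [-15, 10, -30], "turn": 0},
    {"gripper": 0, "slide": [-15, 10, -30], "turn": 0},
    {"gripper": 0, "slide": [0, 0, 0], "turn": 0},
    {"gripper": 0, "slide": [0, 0, 0], "turn": 0},
    {"gripper": 0, "slide": [0, 0, 0], "turn": 0},
  ],
)

```text
time_s: 9.83
eef_pos: [0.4307, 0.2119, 0.204]
tcp_rot: [-3.142, -0.0, -0.0]
ft_force: [0.0, 0.7, -0.1]
opening: 0.0941
gripper_force: 0.0
```

```bash
python3 - <<'E'
from h import *
w=snap('wrist','w4.png');print(w['s']['eef_pos'],w['s']['tcp_rot'],w['s']['opening'])
cv2.imwrite('pics/w4c.png',cv2.resize(w['image'][110:260,240:390],None,fx=4,fy=4,interpolation=cv2.INTER_CUBIC)[:600])
E
```

```text
[0.43068115 0.21186253 0.20400198] [-3.14150983e+00 -1.59632012e-04 -2.66639061e-04] 0.09412359153040323
```

View pics/w4c.png

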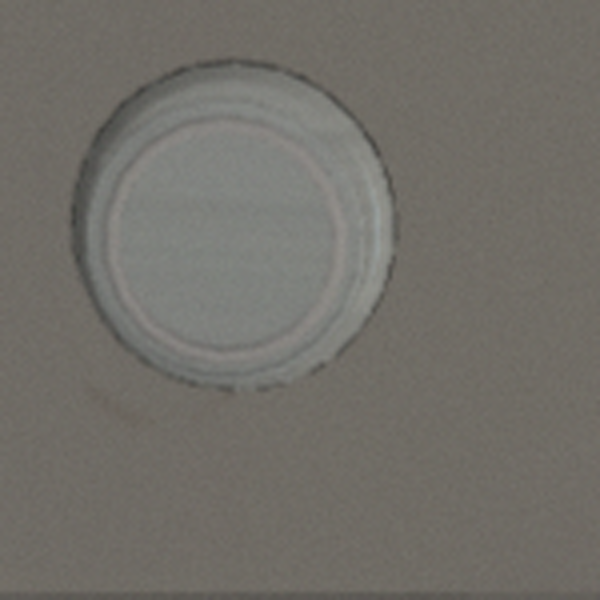

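The lid sits concentric and level on the ring, centred at about (230,237) in the crop. Next I'll go and look at the probe.

Call:
servo_tool(
  rows=[
    {"gripper": 0, "slide": [-2, 15, -2], "turn": 0},
    {"gripper": 0, "slide": [-3, 28, -2], "turn": 0},
    {"gripper": 0, "slide": [-3, 28, -2], "turn": 0},
    {"gripper": 0, "slide": [-3, 28, -2], "turn": 0},
    {"gripper": 0, "slide": [-3, 28, -2], "turn": 0},
    {"gripper": 0, "slide": [-3, 28, -2], "turn": 0},
    {"gripper": 0, "slide": [-3, 28, -2], "turn": 0},
    {"gripper": 0, "slide": [-3, 28, -2], "turn": 0},
    {"gripper": 0, "slide": [-3, 28, -2], "turn": 0},
    {"gripper": 0, "slide": [-3, 28, -2], "turn": 0},
    {"gripper": 0, "slide": [-3, 28, -2], "turn": 0},
    {"gripper": 0, "slide": [-3, 28, -2], "turn": 0},
    {"gripper": 0, "slide": [-3, 28, -2], "turn": 0},
    {"gripper": 0, "slide": [-3, 28, -2], "turn": 0},
    {"gripper": 0, "slide": [-3, 28, -2], "turn": 0},
    {"gripper": 0, "slide": [-3, 28, -2], "turn": 0},
    {"gripper": 0, "slide": [-3, 28, -2], "turn": 0},
    {"gripper": 0, "slide": [0, 28, -2], "turn": 0},
    {"gripper": 0, "slide": [0, 17, 0], "turn": 0},
    {"gripper": 0, "slide": [0, 0, 0], "turn": 0},
  ],
)

```text
time_s: 11.55
eef_pos: [0.3802, -0.2985, 0.2383]
tcp_rot: [-3.14, 0.002, -0.003]
ft_force: [-0.4, 0.1, 1.0]
opening: 0.0936
gripper_force: 0.0
```

Call:
servo_tool(
  rows=[
    {"gripper": 0, "slide": [0, 0, 0], "turn": 0},
    {"gripper": 0, "slide": [0, 0, 0], "turn": 0},
    {"gripper": 0, "slide": [0, 0, 0], "turn": 0},
    {"gripper": 0, "slide": [0, 0, 0], "turn": 0},
  ],
)

```text
time_s: 11.88
eef_pos: [0.3808, -0.2953, 0.2399]
tcp_rot: [-3.141, 0.0, 0.001]
ft_force: [0.8, 0.1, 0.6]
opening: 0.0938
gripper_force: 0.0
```

```bash
python3 - <<'E'
from h import *
w=snap('wrist','w5.png');print(w['s']['eef_pos'],w['s']['tcp_rot'],w['s']['opening'])
cv2.imwrite('pics/w5c.png',cv2.resize(w['image'][100:300,220:420],None,fx=3,fy=3,interpolation=cv2.INTER_CUBIC)[:600])
M,p=pose(w)
for n,q in(('head',[.43,-.296,.146]),('foot',[.43,-.296,.01])):
  d=M.T@(np.array(q)-p);print(n,w['cx']-w['fx']*d[0]/d[2],w['cy']+w['fy']*d[1]/d[2])
E
```

```text
[ 0.38083761 -0.29533253  0.23990356] [-3.14144490e+00  8.78653502e-05  9.12927258e-04] 0.09383915978762186
head 320.5226798482816 179.46107375055726
foot 320.193470183112 165.49199361013
```

View pics/w5c.png

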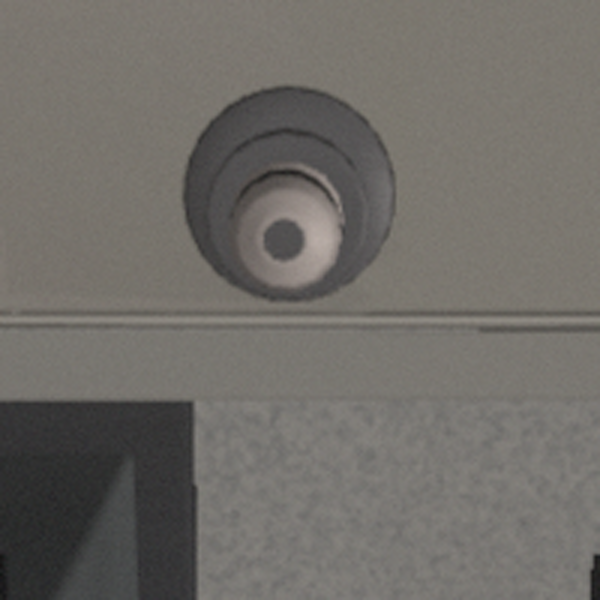

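The head dot is at (284,240) and the foot centre at (290,193) in the crop. That gives a probe axis of about (0.430, -0.292).

Call:
servo_tool(
  rows=[
    {"gripper": 0, "slide": [10, -1, 0], "turn": 0},
    {"gripper": 0, "slide": [15, -1, 0], "turn": 0},
    {"gripper": 0, "slide": [15, -1, 0], "turn": 0},
    {"gripper": 0, "slide": [9, 0, 10], "turn": 0},
    {"gripper": 0, "slide": [0, 0, 15], "turn": 0},
    {"gripper": 0, "slide": [0, 0, 20], "turn": 0},
    {"gripper": 0, "slide": [0, 0, 20], "turn": 0},
    {"gripper": 0, "slide": [0, 0, 20], "turn": 0},
    {"gripper": 0, "slide": [0, 0, 20], "turn": 0},
    {"gripper": 0, "slide": [0, 0, 15], "turn": 0},
    {"gripper": 0, "slide": [0, 0, 10], "turn": 0},
    {"gripper": 0, "slide": [0, 0, 8], "turn": 0},
    {"gripper": 0, "slide": [0, 0, 4], "turn": 0},
    {"gripper": 0, "slide": [0, 0, 0], "turn": 0},
    {"gripper": 0, "slide": [0, 0, 0], "turn": 0},
    {"gripper": 0, "slide": [0, 0, 0], "turn": 0},
  ],
)

```text
time_s: 13.27
eef_pos: [0.43, -0.2933, 0.0987]
tcp_rot: [3.141, -0.001, -0.0]
ft_force: [-0.3, 0.0, -0.1]
opening: 0.0941
gripper_force: 0.0
```

Call:
servo_tool(
  rows=[
    {"gripper": 0.4, "slide": [0, 0, 0], "turn": 0},
    {"gripper": 0.6, "slide": [0, 0, 0], "turn": 0},
    {"gripper": 0.65, "slide": [0, 0, 0], "turn": 0},
    {"gripper": 0.7, "slide": [0, 0, 0], "turn": 0},
    {"gripper": 0.8, "slide": [0, 0, 0], "turn": 0},
    {"gripper": 1, "slide": [0, 0, 0], "turn": 0},
    {"gripper": 1, "slide": [0, 0, 0], "turn": 0},
    {"gripper": 1, "slide": [0, 0, 0], "turn": 0},
    {"gripper": 1, "slide": [0, 0, 0], "turn": 0},
    {"gripper": 1, "slide": [0, 0, 0], "turn": 0},
    {"gripper": 1, "slide": [0, 0, 0], "turn": 0},
    {"gripper": 1, "slide": [0, 0, 0], "turn": 0},
    {"gripper": 1, "slide": [0, 0, 0], "turn": 0},
    {"gripper": 1, "slide": [0, 0, 0], "turn": 0},
  ],
  force=20,
)

```text
time_s: 14.43
eef_pos: [0.4296, -0.2931, 0.0979]
tcp_rot: [-3.142, 0.0, -0.0]
ft_force: [0.2, 1.4, 0.3]
opening: 0.0265
gripper_force: 20.0
```

Call:
servo_tool(
  rows=[
    {"gripper": 1, "slide": [0, 0, -4], "turn": 0},
    {"gripper": 1, "slide": [0, 0, -8], "turn": 0},
    {"gripper": 1, "slide": [0, 0, -12], "turn": 0},
    {"gripper": 1, "slide": [0, 0, -15], "turn": 0},
    {"gripper": 1, "slide": [0, 0, -15], "turn": 0},
    {"gripper": 1, "slide": [0, 0, -15], "turn": 0},
    {"gripper": 1, "slide": [0, 0, -15], "turn": 0},
    {"gripper": 1, "slide": [0, 0, -12], "turn": 0},
    {"gripper": 1, "slide": [0, 0, -8], "turn": 0},
    {"gripper": 1, "slide": [0, 0, -6], "turn": 0},
    {"gripper": 1, "slide": [2, -8, 0], "turn": 0},
    {"gripper": 1, "slide": [4, -16, 0], "turn": 0},
    {"gripper": 1, "slide": [5, -22, 0], "turn": 0},
    {"gripper": 1, "slide": [5, -24, 0], "turn": 0},
    {"gripper": 1, "slide": [6, -24, 0], "turn": 0},
    {"gripper": 1, "slide": [6, -24, 0], "turn": 0},
    {"gripper": 1, "slide": [6, -24, 0], "turn": 0},
    {"gripper": 1, "slide": [5, -24, 0], "turn": 0},
    {"gripper": 1, "slide": [5, -22, 0], "turn": 0},
    {"gripper": 1, "slide": [4, -16, 0], "turn": 0},
  ],
)

```text
time_s: 16.1
eef_pos: [0.4775, -0.0869, 0.2073]
tcp_rot: [-3.141, 0.001, 0.001]
ft_force: [-0.1, -0.3, -0.6]
opening: 0.0265
gripper_force: 20.0
```

Call:
servo_tool(
  rows=[
    {"gripper": 1, "slide": [1, -10, 0], "turn": 0},
    {"gripper": 1, "slide": [0, 0, 5], "turn": 0},
    {"gripper": 1, "slide": [0, 0, 12], "turn": 0},
    {"gripper": 1, "slide": [0, 0, 15], "turn": 0},
    {"gripper": 1, "slide": [0, 0, 15], "turn": 0},
    {"gripper": 1, "slide": [0, 0, 10], "turn": 0},
    {"gripper": 1, "slide": [0, 0, 5], "turn": 0},
    {"gripper": 1, "slide": [0, 0, 3], "turn": 0},
    {"gripper": 1, "slide": [0, 0, 0], "turn": 0},
    {"gripper": 1, "slide": [0, 0, 0], "turn": 0},
    {"gripper": 1, "slide": [0, 0, 0], "turn": 0},
    {"gripper": 1, "slide": [0, 0, 0], "turn": 0},
    {"gripper": 1, "slide": [0, 0, 0], "turn": 0},
    {"gripper": 1, "slide": [0, 0, 0], "turn": 0},
  ],
)

```text
time_s: 17.27
eef_pos: [0.4788, -0.0791, 0.1432]
tcp_rot: [3.141, -0.0, -0.0]
ft_force: [0.5, 0.8, -0.3]
opening: 0.0265
gripper_force: 20.0
```

```bash
python3 - <<'E'
from h import *
w=snap('wrist','w6.png');print(w['s'])
cv2.imwrite('pics/w6c.png',cv2.resize(w['image'][195:345,220:420],None,fx=4,fy=4,interpolation=cv2.INTER_CUBIC)[:600])
E
```

```text
{'time_s': 17.2667, 'joints': array([-2.39296421e-01,  2.20270818e-01,  1.77436169e+00, -2.03632092e-07,
        1.14650931e+00,  1.33163995e+00]), 'joint_vel': array([-1.15990734e-03,  3.90857937e-03,  1.74101167e-03,  8.49870394e-04,
        7.76135218e-06, -8.35225394e-04]), 'tau': array([-1.32311851e-02, -4.64667070e+01, -3.31405950e+01,  2.97223683e-02,
       -6.60883030e-02, -6.04893194e-04]), 'eef_pos': array([ 0.47877729, -0.07913437,  0.14319561]), 'tcp_rot': array([ 3.14148568e+00, -4.37962518e-04, -1.39932318e-04]), 'ft_force': array([ 0.47701545,  0.7542897 , -0.26379707]), 'moment': array([ 0.00531072, -0.01921247,  0.05649001]), 'gripper_force': 19.99939799308777, 'opening': 0.026454334510985823}
```

View pics/w6c.png

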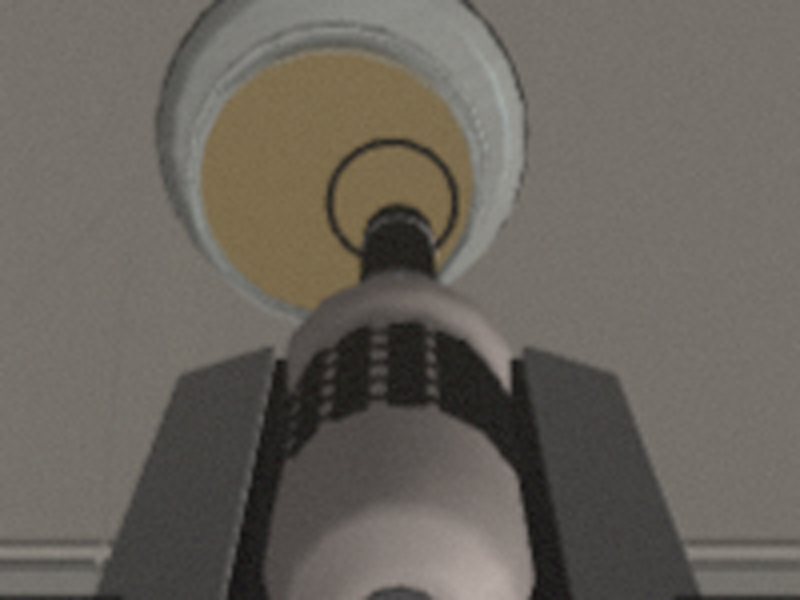

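The ring is centred at (394,201) in the crop. The near edge of the tip is at (400,205), well inside the ring, and the probe hangs upright.

```bash
python3 - <<'E'
from h import *
c=load('w6.png');f=lambda u,v,z:atz(c,220+u/4,195+v/4,z).round(4)
print('spot',f(394,201,.0375),(f(394,140,.0375)+f(394,262,.0375))/2,f(330,200,.0375)-f(458,200,.0375),'gel',f(337,180,.0375),'tip edge',f(399,205,.0623), 'eef',c['s']['eef_pos'])
E
```

```text
spot [ 0.4785 -0.0784  0.0375] [ 0.4784 -0.0784  0.0375] [0.     0.0237 0.    ] gel [ 0.4825 -0.0679  0.0375] tip edge [ 0.4845 -0.0793  0.0623] eef [ 0.47877729 -0.07913437  0.14319561]
```

Call:
servo_tool(
  rows=[
    {"gripper": 1, "slide": [0, -1, 3], "turn": 0},
    {"gripper": 1, "slide": [0, 0, 4], "turn": 0},
    {"gripper": 1, "slide": [0, 0, 4], "turn": 0},
    {"gripper": 1, "slide": [0, 0, 4], "turn": 0},
    {"gripper": 1, "slide": [0, 0, 3], "turn": 0},
    {"gripper": 1, "slide": [0, 0, 2], "turn": 0},
    {"gripper": 1, "slide": [0, 0, 2], "turn": 0},
    {"gripper": 1, "slide": [0, 0, 1], "turn": 0},
    {"gripper": 1, "slide": [0, 0, 0], "turn": 0},
    {"gripper": 1, "slide": [0, 0, 0], "turn": 0},
    {"gripper": 1, "slide": [0, 0, 0], "turn": 0},
    {"gripper": 1, "slide": [0, 0, 0], "turn": 0},
  ],
)

```text
time_s: 18.32
eef_pos: [0.4787, -0.0782, 0.1201]
tcp_rot: [3.142, -0.0, -0.0]
ft_force: [-0.3, -0.2, 0.1]
opening: 0.0263
gripper_force: 20.0
```

Call:
servo_tool(
  rows=[
    {"gripper": 1, "slide": [0, 0, 1], "turn": 0},
    {"gripper": 1, "slide": [0, 0, 1], "turn": 0},
    {"gripper": 1, "slide": [0, 0, 1], "turn": 0},
    {"gripper": 1, "slide": [0, 0, 1], "turn": 0},
    {"gripper": 1, "slide": [0, 0, 1], "turn": 0},
    {"gripper": 1, "slide": [0, 0, 1], "turn": 0},
    {"gripper": 1, "slide": [0, 0, 0.5], "turn": 0},
    {"gripper": 1, "slide": [0, 0, 0], "turn": 0},
    {"gripper": 1, "slide": [0, 0, 0], "turn": 0},
    {"gripper": 1, "slide": [0, 0, 0], "turn": 0},
    {"gripper": 1, "slide": [0, 0, 0], "turn": 0},
    {"gripper": 1, "slide": [0, 0, 0], "turn": 0},
  ],
)

```text
time_s: 19.32
eef_pos: [0.4787, -0.0781, 0.1135]
tcp_rot: [-3.142, -0.0, -0.0]
ft_force: [0.9, 0.0, 1.6]
opening: 0.0269
gripper_force: 20.0
```

```bash
python3 - <<'E'
from h import *
F=[]
for i in range(12):
    cams.snapshot('top');F.append(sensors.observe()['ft_force'][2])
print(np.mean(F),np.std(F),sensors.observe()['eef_pos'])
w=snap('wrist','w7.png')
E
```

```text
1.2416625004714517 0.37783930471325594 [ 0.47868516 -0.07813322  0.11343182]
```

```bash
python3 -c "
from station import robot
print(robot.sign_off())"
```

```text
the job is handed in; nothing more can be done
None
```

The job is handed in at about 20 s of the 66 s: the lid is seated level on its stand, and the probe is held upright within about 1 mm of the spot centre by my measurement. Arm height puts the shaft about 5 mm in, and the noisy wrist force suggests roughly 1.5 to 2 N; sign-off returned no verdict.

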